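# Load the nail-tip press

### The job

Load the press: raise the lever on the side of its head all the way up to lift the foot, slide the tray of false nails along its channel fully home against the stop under the head, then swing the lever all the way back down so that the foot sits in the tray. Keep the tray down in its channel, never force foot and tray against each other, and leave the bottles and the pot alone.

Things in the scene. Friction and masses are not known exactly. Their poses are not given: they have to be found in the camera images.
- press: White benchtop nail-tip press, fixed. Origin: underside, on the table, below the foot's centre; x: the way the tray slides in (away from the robot), y: the lever's side. Press-frame mm: base plate x -220 to 90, y -75 to 75, top z 15 (channel floor); guide rails with inner faces at |y| 53, 10 thick, tops z 27; stop bar with near face x 60, top z 37.
- head_edge (a point): Middle of the lower front edge of the white head that overhangs the channel: press-frame x -75, z 90 mm. The head spans x -75 to 60, y -85 to 85, z 90 to 150 mm, on posts at x -10 to 50, |y| 65 to 83 mm.
- tray_home (a point): Point on the channel floor (z 15 mm in the press frame, same axes) where the tray's origin lies when the tray is against the stop bar.
- foot: Pressing foot under the head: aluminium plate 60 (x) x 80 (y) x 12 mm with rubber underside on two rods. Origin: centre of its underside; moves only vertically, driven by the lever.
- foot_pad (a point): Centre of the foot's underside: 16 mm above the channel floor with the lever fully down, 38 mm with it fully up (22 mm travel, proportional to the lever).
- lever (a joint): Lever angle, rad: 0 = fully down, 0.9 = fully up (both are hard stops). Stiff hinge: it stays where it is left; about 3 N at the knob moves it.
- lever_pivot (a point): Lever's hinge point on the side of the head, in the press frame at x -20, y 105, z 130 mm; the hinge axis is the press's y.
- lever_knob (a point): Centre of the black knob on the lever's free end, a cylinder 18 mm in diameter, 32 mm long, lying along the press's y. The steel lever points from the pivot to the press's -x side (robot); knob 150 mm from the pivot, 0.45 rad below level when fully down, 0.45 rad above level when fully up.
- tray: Loose grey tray with five white false nails, in the channel in front of the foot, 0.25 kg. Floor 120 (x) x 100 (y) x 6 mm; origin: centre of its underside, axes as the press's. Cross walls at both x ends, 8 thick, 28 high; nails up to 14 high; upright grip fin at the robot end. The foot fits between the walls only with the tray home; fully raised it clears them by 10 mm.
- tray_fin (a point): Grip point on the tray's fin: 80 mm behind the tray's origin (-x), 35 mm above its underside. The fin is 12 mm thick (y), x -90 to -60, z 5 to 50 mm in the tray's frame. With the tray home it stands half under the head's front edge: a gripper must lean back from vertical.
- remover: Bystander: clear bottle, 54 mm across, 130 high; origin at its foot.
- polish: Bystander: small nail polish bottle, 38 mm across, 85 high; origin at its foot.
- pot: Bystander: white open pot, 84 mm across, 75 high; origin at its foot.
Things that resemble listed ones, but are neither listed nor needed, are in the scene too. Several things have the shape of the tray; the one meant has the colours described above.

How it is judged (in metres and radians):
On the way, in this order (a step that is already met when the one before it is completed fails the run):
1. the lever is raised all the way (over 0.75 rad) (value of joint lever above 0.75 rad), for 0.2 s.
2. with the lever still up, the tray is fully home against the stop (within 6 mm) (x of tray in the frame of tray_home above -0.006 m and horizontal distance between tray and tray_home below 0.009 m and z of tray in the frame of tray_home below 0.004 m and value of joint lever above 0.6 rad), for 0.2 s.
3. the lever is fully down and the foot sits in the tray (value of joint lever below 0.08 rad and z of foot_pad in the frame of tray_home below 0.0195 m), for 0.2 s.
At the end, for the whole second after the job is handed in: The tray lies flat in its channel, home against the stop (within 6 mm), the lever is fully down (under 0.08 rad) with the foot in the tray (underside less than 19.5 mm above the channel floor), and tray and lever are at rest (all of step 3 and x of tray in the frame of tray_home above -0.006 m and horizontal distance between tray and tray_home below 0.009 m and z of tray in the frame of tray_home below 0.004 m and linear speed of tray below 0.02 m/s and velocity of joint lever below 0.05 rad/s); the robot touches nothing.
It fails at once if a bystander (bottle or pot) was pushed more than 30 mm or tipped (distance of any of remover, polish, pot from where it was at the start of the episode above 0.03 m or angle between any of remover, polish, pot's own z axis and vertical above 0.5 rad).
It fails at once if the tray was lifted out of its channel (over 12 mm) or tipped (z of tray in the frame of tray_home above 0.012 m or angle between tray's own z axis and vertical above 0.3 rad).
It fails at once if the foot and the tray were forced against each other (over 15 N) (contact force between foot and tray above 15 N).
It also fails if it takes over 64 s, if anything falls off the work surface, if the arm or the gripper's body presses on something with over 40 N, if the wrist force passes 120 N, or if a joint passes its speed limit or range.

### The arm

A 6-joint arm with a two-finger parallel gripper is mounted at the origin on the work surface. World frame = base frame: x ahead of the robot, y to its left, z up, the work surface at z = 0. Lengths are in m, angles in degrees, forces in N, time in s.
With the tool pointing down it reaches from about 0.4 to 0.825 m from the base axis. Payload 7 kg.
Tool frame: the origin (TCP) lies midway between the tips of the shut fingers; the grasp point (between the pads) lies ctrl.grasp_offset behind it (ctrl.grasp_offset is the distance from the TCP to the grasp point, in m); z points along the fingers, y is the line along which they close (so a half turn about z gives the same grasp; the last joint's range is limited). The gripper opens to 88 mm and grips with 3 to 60 N. Pads are 19 mm wide; open, the fingers measure 130 mm over their backs; the gripper's body (78 mm by 193 mm) begins 47 mm behind the grasp point.
Start: joints at [93.169, 20.546, 0.682, 0, -70.136, -16.507], TCP at [0.156, 0.657, 0.227] pointing down, gripper open.
Joint ranges: [-176.03, 176.03], [-82.01, 121.73], [-58.28, 71.71], [-173.87, 95.51], [-174.79, -0.11], [-173.66, 173.66]. Speed limits (degrees/s): [136.94, 136.94, 172.46, 180, 180, 180].

### API

Orientations are given as [roll, pitch, yaw] about the fixed x, y, z axes, in that order (R = Rz(yaw) Ry(pitch) Rx(roll)).
In Python, from plant import ctrl gives the robot as it stands. The module is installed in compiled form; this text tells all that it offers.
- The arm moves only by the tool send_rows, never from a script. Its argument "increments" is a list that holds one entry, the list of rows, each a list of 4 numbers: the shift along the world's x, y, z normalised to -1 to 1, where 1 is 0.2 m, then the turn about the world's z normalised to -1 to 1, where 1 is 1.5 rad. In form: [[[x, y, z, roll], ...]]. A call has 1 to 12 rows; each row is the pose to reach, as a shift and turn from the pose commanded when the call began; what a row does not reach only later rows make up. A row lasts 1/8 s, in which the tool goes at most 62.5 mm and 10.7 degrees, less where a joint would pass 70% of its speed; a pose out of reach is approached as far as the arm can. A call with a number of a shift or a turn outside -1 to 1 is refused whole. A call with a gripper value outside its range is refused whole. "jaw" is the opening, from 0 (shut) to 1 (fully open), set as the call begins (left out, the last holds). The fingers move at their own pace and stop on an object; the grip force is fixed at half the most. Time passes only in rows, so rows that repeat a pose let the fingers close. It gives the time, the measured TCP pose, the force, the opening and the grip force at its end, in the units of the state.
- ctrl.get_obs(): the state, without advancing time (a new reading comes with each control period).
- ctrl.snapshot(name): name is "side" or "top"; returns the picture (384x512x3 uint8, red, green, blue); there is no depth.
- ctrl.calibration(name): a dict with "mtx" (3x3 intrinsics, pixels), "k1" (the pictures are not rectified: a ray, as slopes to the right and down, at radius r is drawn at 1 + k1 r^2 times it, then the intrinsics apply), "eye" and "attitude" of the camera in the world. Camera axes: x right, y up, looking along -z (the intrinsics and any distortion apply to the point x, -y, -z); pixel columns grow to the right and rows downward; lengths in m; the calibration is good to about 2 mm. A picture is of the moment at which its call begins. calibration takes no time and is no camera call.
- ctrl.close_job(): hands the job in; it is judged then, once.
Trained networks look in the newest picture that a camera, given by its name, has taken for a name from the list of things; names that differ only in an ending like _2 or _b are one class to them, and where a whole thing is asked for, a point or a joint stands for the part that bears it (a point fixed in the world has none). Each returns a list of dicts, best first, with "conf" (0 to 1); they miss things now and then, are a little off and sometimes report something else, mostly with a low value. They report only what shows in the picture. A call takes as long as a camera call. They do not tell look-alikes from the thing itself.
- ctrl.trace(thing, camera): "mask" (384x512 bool, what is visible of it) and "bbox" ([left, top, right, bottom] in pixels, round what is visible of it).
- ctrl.spot_point(thing, camera): "pixel" ([row, column] in pixels: a listed point, or the origin of a listed thing).
The state is a dict: "clock": time; "joint_pos": joint angles; "qvel": joint speeds; "tau": joint torques, N m; "tool_pos": TCP position; "orientation": TCP orientation; "force": force on the tool from outside, world axes, zero at the start; "moment": the same for the moment, N m; "opening": finger opening in m; "gripper_force": force on a finger pad.
Only numpy, scipy, OpenCV 4.12 (cv2) and the standard library are available. Lean on these libraries where they do the work, as an engineer would, in place of code of your own. Each camera call takes 0.05 s, during which the arm holds its last target. There are 200 camera calls.

## Working session

There is one attempt and no reset: what is moved stays moved. The work goes in short steps, Python scripts to look and compute and a tool call to move; the robot and the scene stay as the last step left them, time stands still between calls to the robot, and variables do not carry over. Pictures are saved under pics/ and viewed, at most 10 in all, crops included, and the job is handed in when it is done.

Besides the shell and the picture viewer there is one more tool, called after "Emit:" in YAML: its name, and indented under it one key for each argument. send_rows: Moves the arm, as the interface text tells. Its arguments: {"type":"object","properties":{"increments":{"type":"array"},"jaw":{"type":"number"}},"required":["increments"]}

```bash
mkdir -p pics; cat > h.py <<'E'
import numpy as np, cv2
from plant import ctrl
def ray(cam,row,col):
    c=ctrl.calibration(cam); K=np.array(c["mtx"]); 
    p=cv2.undistortPoints(np.array([[[col,row]]],float),K,np.array([c["k1"],0,0,0.]))[0,0]
    d=np.array(c["attitude"])@np.array([p[0],-p[1],-1]); return np.array(c["eye"]),d/np.linalg.norm(d)
def onz(cam,row,col,z):
    e,d=ray(cam,row,col); return e+d*(z-e[2])/d[2]
def proj(cam,P):
    c=ctrl.calibration(cam); q=np.array(c["attitude"]).T@(np.array(P)-c["eye"]); x=np.array([q[0]/-q[2],-q[1]/-q[2]])
    x*=1+c["k1"]*(x@x); u=np.array(c["mtx"])@[x[0],x[1],1]; return u[[1,0]]
def tri(a,b):
    (e1,d1),(e2,d2)=ray("side",*a),ray("top",*b)
    s=np.linalg.lstsq(np.c_[d1,-d2],e2-e1,rcond=None)[0]; p,q=e1+s[0]*d1,e2+s[1]*d2
    return (p+q)/2,np.linalg.norm(p-q)
E
python3 - <<'E'
from h import *
for c in("side","top"):
    im=ctrl.snapshot(c); cv2.imwrite(f"pics/{c}0.png",im[:,:,::-1]); k=ctrl.calibration(c); print(c,k)
    for t in["head_edge","tray_home","foot_pad","lever_pivot","lever_knob","tray_fin","tray","press","remover","polish","pot"]:
        print(t,[(np.round(d["pixel"]).tolist(),round(d["conf"],2)) for d in ctrl.spot_point(t,c)])
o=ctrl.get_obs(); print(o["clock"],o["tool_pos"],o["orientation"],o["force"],ctrl.grasp_offset)
E
```

```text
side {'mtx': array([[467.41901426,   0.        , 252.05166466],
       [  0.        , 467.41901426, 184.83310282],
       [  0.        ,   0.        ,   1.        ]]), 'k1': -0.18875811008987492, 'eye': array([ 0.09725369, -0.66385463,  1.01412029]), 'attitude': array([ 43.45769865,   0.8246721 , -36.76810616])}
head_edge [([158.0, 266.0], 0.72)]
tray_home [([169.0, 286.0], 0.74)]
foot_pad [([169.0, 287.0], 0.46)]
lever_pivot [([118.0, 267.0], 0.79), ([176.0, 284.0], 0.3)]
lever_knob [([149.0, 225.0], 0.46)]
tray_fin [([245.0, 167.0], 0.79), ([179.0, 229.0], 0.78)]
tray [([181.0, 258.0], 0.74), ([168.0, 286.0], 0.41)]
press [([176.0, 286.0], 0.72)]
remover [([226.0, 284.0], 0.75)]
polish [([250.0, 248.0], 0.88)]
pot [([130.0, 232.0], 0.97)]
top {'mtx': array([[496.96581972,   0.        , 257.71583738],
       [  0.        , 496.96581972, 186.64814313],
       [  0.        ,   0.        ,   1.        ]]), 'k1': 0.008972252052706757, 'eye': array([0.5317928 , 0.03658991, 1.24899301]), 'attitude': array([  2.41621782,   0.17221212, -89.36585046])}
head_edge [([136.0, 233.0], 0.72)]
tray_home []
foot_pad []
lever_pivot [([96.0, 194.0], 0.59)]
lever_knob [([157.0, 180.0], 0.66), ([170.0, 303.0], 0.43)]
tray_fin [([182.0, 218.0], 0.91), ([286.0, 261.0], 0.87)]
tray [([148.0, 230.0], 0.9), ([264.0, 235.0], 0.64)]
press []
remover [([169.0, 303.0], 0.72)]
polish [([220.0, 302.0], 0.64)]
pot [([113.0, 136.0], 0.63)]
1.2 [0.15571972 0.65677024 0.22653654] [ 1.79997930e+02 -9.12049028e-04 -1.33369423e+01] [ 0.26155879 -0.31575867  0.30323274] 0.0188
```

View pics/side0.png

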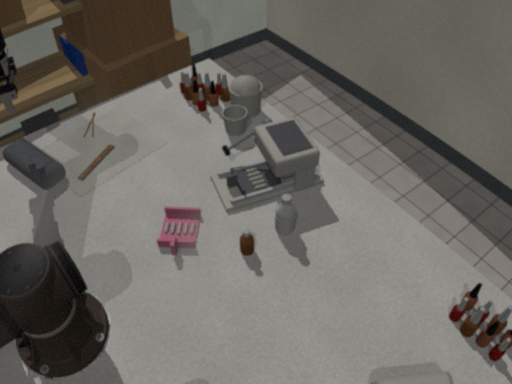

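View pics/top0.png

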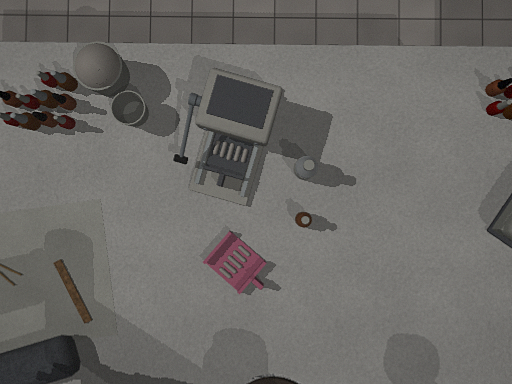

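```bash
sed -i 's/np.array(c\["attitude"\])/Rt(c)/' h.py; cat >> h.py <<'E'
from scipy.spatial.transform import Rotation as Ro
from scipy.optimize import least_squares
def Rt(c): return Ro.from_euler("xyz",c["attitude"],degrees=True).as_matrix()
def w(p,P):
    c,s=np.cos(p[2]),np.sin(p[2]); return np.array([p[0]+c*P[0]-s*P[1],p[1]+s*P[0]+c*P[1],P[2]])
def knob(l): a=l-.45; return np.array([-.02-.15*np.cos(a),.137,.13+.15*np.sin(a)])
E
cat > fit.py <<'E'
from h import *
obs=[("side","he",158,266),("side","lp",118,267),("side","kn",149,225),("side","fin",179,229),("side","tr",181,258),
("top","he",136,233),("top","lp",96,194),("top","kn",157,180),("top","fin",182,218),("top","tr",148,230)]
obs+=[("top","c1",190,190),("top","c2",205,250)]
def pt(p,n):
    k=knob(p[4]);k[1]=p[5]
    return w(p,{"he":[-.075,0,.09],"lp":[-.02,.105,.13],"kn":k,"fin":[p[3]-.08,0,.05],"tr":[p[3],0,.015],"c1":[-.22,.075,.015],"c2":[-.22,-.075,.015]}[n])
f=lambda p:np.concatenate([proj(c,pt(p,n))-[r,q] for c,n,r,q in obs]+[[(p[5]-.12)*200]])
s=least_squares(f,[.65,.05,-.25,-.13,0,.12],loss="soft_l1"); p=s.x
if __name__=="__main__":
    print(p,np.degrees(p[2])); print(np.round(s.fun.reshape(-1)[:-1].reshape(-1,2),1))
    for t,a,b in[("remover",(226,284),(169,303)),("polish",(250,248),(220,302)),("pot",(130,232),(113,136))]: print(t,tri(a,b), onz("side",*a,0),onz("top",*b,0))
    for n in["he","kn","fin","tr"]: print(n,pt(p,n))
    im=cv2.resize(cv2.imread("pics/top0.png")[50:220,150:330],None,fx=3,fy=3,interpolation=2); im2=cv2.resize(cv2.imread("pics/side0.png")[100:220,190:330],None,fx=3,fy=3,interpolation=2)
    def seg(A,B):
        for I,c,o in((im,"top",(50,150)),(im2,"side",(100,190))):
            a,b=[(3*(proj(c,w(p,x))-o)).astype(int)[::-1].tolist() for x in(A,B)]; cv2.line(I,a,b,(0,255,0),1)
    def box(x0,x1,y0,y1,z):
        q=[[x0,y0,z],[x1,y0,z],[x1,y1,z],[x0,y1,z]]
        for i in range(4): seg(q[i],q[(i+1)%4])
    box(-.22,.09,-.075,.075,.015); box(-.075,.06,-.085,.085,.15); box(p[3]-.06,p[3]+.06,-.05,.05,.043)
    k=knob(p[4]);k[1]=p[5]; seg([-.02,p[5],.13],k); seg([p[3]-.09,0,.065],[p[3]-.06,0,.065])
    h=max(im.shape[0],im2.shape[0]); im=cv2.resize(im,None,fx=.8,fy=.8);im2=cv2.resize(im2,(360,308))
    out=np.zeros((max(im.shape[0],308),im.shape[1]+360,3),np.uint8); out[:im.shape[0],:im.shape[1]]=im; out[:308,im.shape[1]:]=im2; cv2.imwrite("pics/fit.png",out)
E
python3 fit.py
```

```text
[ 0.77275268  0.08293582 -0.24858375 -0.10379552  0.01229023  0.11274445] -14.242799879479286
[[ 1.9 -0.7]
 [ 5.   1.2]
 [ 0.3  0.8]
 [ 1.4  1.5]
 [-0.1 -1.7]
 [-0.5 -0.6]
 [ 1.8 -1. ]
 [ 0.4 -1.5]
 [-0.8  3.6]
 [ 3.   1. ]
 [-1.7 -0.3]
 [-1.2 -1.9]]
remover (array([ 0.62965838, -0.07182196,  0.01287442]), np.float64(0.0011809395483896035)) [ 0.63703435 -0.06449952  0.        ] [ 0.63017953 -0.07261577  0.        ]
polish (array([ 0.50455534, -0.07196847,  0.00718406]), np.float64(0.005742366492504292)) [ 0.50992632 -0.06926021  0.        ] [ 0.5019688  -0.07103274  0.        ]
pot (array([0.76183358, 0.35287947, 0.00464044]), np.float64(0.011543115786979084)) [0.75983499 0.3604082  0.        ] [0.76766132 0.35107699 0.        ]
he [0.70005804 0.10138818 0.09      ]
kn [0.64942346 0.23056087 0.06642006]
fin [0.5946067  0.12815531 0.05      ]
tr [0.67214764 0.10847279 0.015     ]
```

View pics/fit.png

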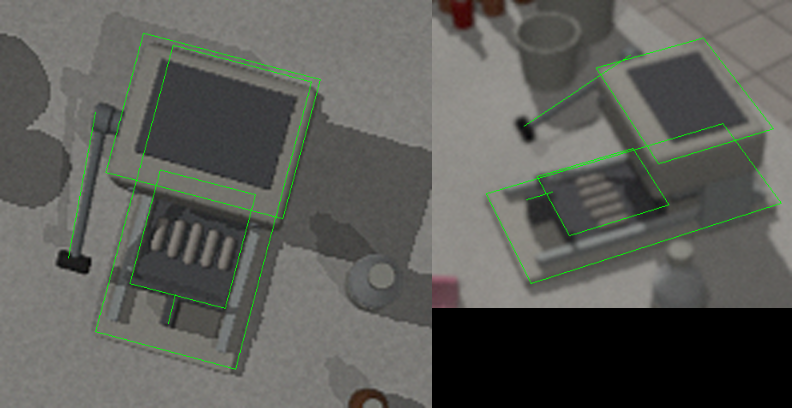

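The candidates for the tray are the grey one at top (148,230) / side (181,258) and the pink one at top (264,235) / side (226,180). The crop shows the grey tray with white nails sitting in the press channel, so I choose the grey one. The lever is down, with its knob at top (157,180).

The tool can't be tilted through this interface. I'll raise the lever first by gripping the knob's end faces.

Emit:
send_rows:
  increments:
    - [[0.2,-0.2,0,0],[0.4,-0.4,0,0],[0.6,-0.6,0,0],[0.8,-0.8,0,-0.01],[0.95,-1,0,-0.01],[0.95,-1,0,-0.01]]
  jaw: 0.6

```text
clock: 1.95
tool_pos: [0.3474, 0.4543, 0.2271]
orientation: [-180.0, -0.0, -14.4]
force: [-0.6, 1.0, 0.3]
opening: 0.0529
gripper_force: 0.0
```

Emit:
send_rows:
  increments:
    - [[0.25,-0.2,0,0],[0.5,-0.4,0,0],[0.75,-0.6,0,0],[1,-0.75,0,0],[1,-0.75,0,0]]

```text
clock: 2.58
tool_pos: [0.5485, 0.3046, 0.2258]
orientation: [179.9, -0.0, -14.4]
force: [-0.8, 0.3, 0.1]
opening: 0.0523
gripper_force: 0.0
```

Emit:
send_rows:
  increments:
    - [[0.25,-0.2,0,0],[0.51,-0.38,0,0],[0.51,-0.38,0,0],[0.51,-0.38,0,0]]

```text
clock: 3.08
tool_pos: [0.6474, 0.2312, 0.226]
orientation: [180.0, 0.0, -14.2]
force: [0.6, 0.9, -0.3]
opening: 0.0526
gripper_force: 0.0
```

Emit:
send_rows:
  increments:
    - [[0,0,-0.2,0],[0,0,-0.4,0],[0.01,0,-0.6,0],[0.01,0,-0.75,0],[0.01,0,-0.85,0],[0.01,0,-0.89,0],[0.01,0,-0.89,0]]

```text
clock: 3.95
tool_pos: [0.6492, 0.2318, 0.0488]
orientation: [180.0, -0.0, -14.1]
force: [-0.1, 0.4, 0.9]
opening: 0.0523
gripper_force: 0.0
```

```bash
python3 - <<'E'
from h import *
a=cv2.resize(ctrl.snapshot("side")[90:210,170:330,::-1],None,fx=2.5,fy=2.5); b=cv2.resize(ctrl.snapshot("top")[90:210,130:290,::-1],None,fx=2.5,fy=2.5)
cv2.imwrite("pics/k.png",np.hstack([a,b]))
E
```

```text
(no output)
```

View pics/k.png

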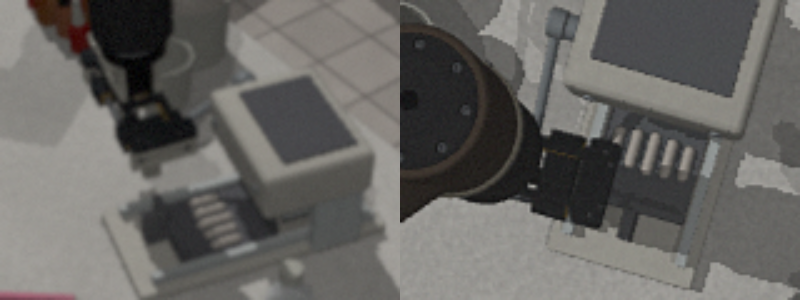

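The gripper straddles the knob (top crop around (580,175), lever bar running up from it). Closing.

Emit:
send_rows:
  increments:
    - [[0,0,0,0],[0,0,0,0],[0,0,0,0],[0,0,0,0]]
  jaw: 0

```text
clock: 4.55
tool_pos: [0.6489, 0.2266, 0.0492]
orientation: [179.7, 0.1, -14.3]
force: [-0.8, -14.1, 7.1]
opening: 0.0314
gripper_force: 30.0
```

Emit:
send_rows:
  increments:
    - [[0,-0.025,0,0],[-0.03,-0.02,0.08,0],[-0.054,-0.011,0.16,0],[-0.07,-0.008,0.24,0],[-0.072,-0.007,0.326,0],[-0.07,-0.008,0.41,0],[-0.054,-0.011,0.49,0],[-0.03,-0.02,0.57,0],[0,-0.025,0.64,0],[0,-0.025,0.66,0],[0,-0.025,0.66,0],[0,-0.025,0.66,0]]

```text
clock: 6.05
tool_pos: [0.6505, 0.2258, 0.1811]
orientation: [-180.0, -0.1, -14.2]
force: [4.4, 3.2, -0.0]
opening: 0.0316
gripper_force: 30.0
```

Emit:
send_rows:
  increments:
    - [[0,0,0,0],[0,0,0,0],[0,0,0,0],[0,0,0.1,0],[0,0,0.25,0],[-0.1,0,0.4,0],[-0.35,0,0.4,0],[-0.6,0,0.4,0],[-0.85,0,0.4,0],[-0.95,0,0.4,0],[-0.95,0,0.4,0]]
  jaw: 0.6

```text
clock: 7.42
tool_pos: [0.459, 0.2259, 0.2615]
orientation: [-179.9, -0.0, -14.1]
force: [0.3, 0.8, -0.1]
opening: 0.0527
gripper_force: 0.0
```

```bash
python3 - <<'E'
from h import *
for c in("side","top"):
    im=ctrl.snapshot(c); cv2.imwrite(f"pics/{c}1.png",im[:,:,::-1])
    for t in["lever_knob","tray_fin","tray"]: print(c,t,[(np.round(d["pixel"],1).tolist(),round(d["conf"],2)) for d in ctrl.spot_point(t,c)])
b=cv2.resize(cv2.imread("pics/top1.png")[80:320,130:330],None,fx=2.4,fy=2.4); a=cv2.resize(cv2.imread("pics/side1.png")[80:270,130:330],(310,295)); a=np.vstack([a,np.zeros((281,310,3),np.uint8)])
cv2.imwrite("pics/l.png",np.hstack([b,a]))
E
```

```text
side lever_knob [([117.0, 221.2], 0.74)]
side tray_fin [([179.1, 228.5], 0.82), ([248.4, 171.8], 0.74), ([158.5, 264.8], 0.56)]
side tray [([227.4, 181.3], 0.89), ([178.6, 253.4], 0.82)]
top lever_knob []
top tray_fin [([181.2, 220.0], 0.79), ([285.4, 260.9], 0.58)]
top tray [([265.2, 236.5], 0.9), ([148.9, 228.5], 0.74)]
```

View pics/l.png

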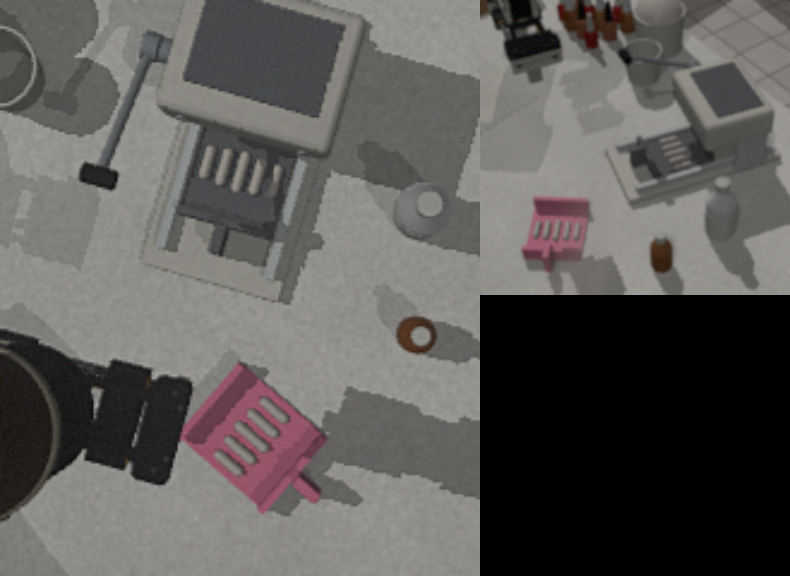

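The lever is fully up: the knob is at crop (98,175) and the bar shows longer. The tray hasn't moved.

A vertical gripper's body would hit the head about 15 mm before the tray is home. I'll grip the pink look-alike tray by its fin and use its front wall as a push bar.

```bash
python3 - <<'E'
from h import *
from fit import p
print("knob up pred",proj("side",w(p,[*knob(.9)[:1],.11,knob(.9)[2]])),proj("top",w(p,[*knob(.9)[:1],.11,knob(.9)[2]])), "obs side 117,221 top",80+175/2.4,130+98/2.4)
# top corners in crop px (x,y) at given z
g=lambda x,y,z:onz("top",80+y/2.4,130+x/2.4,z)
print("tip",g(317,494,.05),"tri fin",tri((248.4,171.8),(285.4,260.9)),"tri or",tri((227.4,181.3),(265.2,236.5)))
def pp(q,P): return w(q,P)
obs=[(*np.array([80+437/2.4,130+185/2.4]),[.06,.05,.028]),(80+362/2.4,130+240/2.4,[.06,-.05,.028]),(80+437/2.4,130+327/2.4,[-.06,-.05,.028]),(80+513/2.4,130+265/2.4,[-.06,.05,.028]),(80+494/2.4,130+317/2.4,[-.09,0,.05])]
s=least_squares(lambda q:np.concatenate([proj("top",w(q,P))-[r,c] for r,c,P in obs]),[.35,.08,.84]); print(s.x,np.degrees(s.x[2]),s.fun.round(1))
print("fin grip",w(s.x,[-.08,0,.035]), "side check",proj("side",w(s.x,[-.08,0,.035])),proj("side",w(s.x,[0,0,0])))
E
```

```text
knob up pred [116.04588162 223.91475248] [151.29220763 170.05710205] obs side 117,221 top 152.91666666666669 170.83333333333334
tip [0.3448402  0.02766946 0.05      ] tri fin (array([0.34230567, 0.03120771, 0.03619596]), np.float64(0.0031447121204247596)) tri or (array([0.39526997, 0.0877721 , 0.02590219]), np.float64(0.011131681119631821))
[0.39895631 0.0930546  0.87977963] 50.407659630716005 [-0.5 -3.5 -0.6  0.1 -0.1  1.2 -0.2  0.6  1.4  1.6]
fin grip [0.34797063 0.03140672 0.035     ] side check [247.53996182 174.31206492] [231.41670361 180.62850671]
```

Emit:
send_rows:
  increments:
    - [[-0.04,-0.15,-0.1,-0.1],[-0.08,-0.3,-0.25,-0.2],[-0.11,-0.44,-0.4,-0.3],[-0.11,-0.44,-0.6,-0.307],[-0.11,-0.44,-0.8,-0.307],[-0.11,-0.44,-0.9,-0.307],[-0.11,-0.44,-0.9,-0.307],[-0.11,-0.44,-0.9,-0.307]]
  jaw: 0.28

```text
clock: 8.82
tool_pos: [0.4384, 0.1381, 0.0813]
orientation: [-180.0, -0.0, -40.6]
force: [0.7, 0.7, 0.6]
opening: 0.0244
gripper_force: 0.0
```

```bash
python3 - <<'E'
from h import *
a=cv2.resize(ctrl.snapshot("side")[160:280,110:240,::-1],None,fx=3,fy=3); b=cv2.resize(ctrl.snapshot("top")[200:320,180:310,::-1],None,fx=3,fy=3)
cv2.imwrite("pics/m.png",np.hstack([a,b]))
E
```

```text
(no output)
```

View pics/m.png

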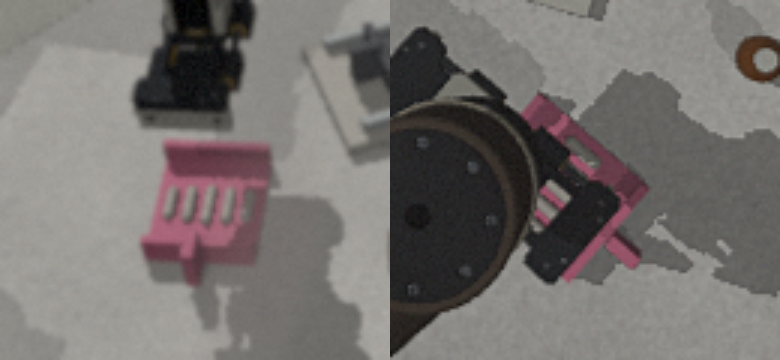

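```bash
python3 - <<'E'
from h import *
t=ctrl.get_obs()["tool_pos"]; a=np.radians(49.4); u=np.array([np.cos(a),np.sin(a),0]); v=np.array([-u[1],u[0],0])
f=lambda c,P:((proj(c,P)-((160,110) if c=="side" else(200,180)))*3)[::-1].round()
for c in("side","top"):
  print(c,"tcp",f(c,t),"tip fingers",f(c,t+u*.033),f(c,t-u*.033),"tip edges",f(c,t-u*.03+v*.01),f(c,t-u*.03-v*.01))
  print("body",[f(c,t+[0,0,.066]+s*u*.0965+q*v*.039) for s in(1,-1) for q in(1,-1)])
E
```

```text
side tcp [212. 106.] tip fingers [218.  80.] [206. 134.] tip edges [195. 131.] [218. 132.]
body [array([180., -21.]), array([263., -19.]), array([136., 137.]), array([229., 141.])]
top tcp [106. 141.] tip fingers [ 74. 113.] [138. 169.] tip edges [126. 176.] [143. 157.]
body [array([-35., 102.]), array([35., 22.]), array([161., 276.]), array([232., 195.])]
```

The gripper is over the pink tray's far wall (side crop: wall top from (165,143) to (270,150)), which matches the projected TCP. Descending and gripping.

Emit:
send_rows:
  increments:
    - [[0,0,-0.1,0],[0,0,-0.2,0],[0,0,-0.28,0],[0,0,-0.33,0],[0,0,-0.335,0],[0,0,-0.335,0]]

```text
clock: 9.68
tool_pos: [0.4381, 0.1381, 0.0141]
orientation: [-180.0, -0.0, -40.6]
force: [0.8, -0.2, -0.6]
opening: 0.0247
gripper_force: 0.0
```

Emit:
send_rows:
  increments:
    - [[0,0,0,0],[0,0,0,0],[0,0,0,0],[0,0,0,0]]
  jaw: 0

```text
clock: 10.18
tool_pos: [0.4378, 0.1378, 0.0139]
orientation: [-180.0, -0.0, -40.6]
force: [-1.1, -1.6, 6.2]
opening: 0.0077
gripper_force: 30.0
```

Emit:
send_rows:
  increments:
    - [[0,0,0.02,0],[0.06,0.0,0.02,-0.09],[0.12,0.0,0.02,-0.18],[0.18,0.01,0.02,-0.28],[0.24,0.01,0.02,-0.38],[0.3,0.01,0.02,-0.48],[0.37,0.02,0.02,-0.58],[0.43,0.02,0.02,-0.67],[0.495,0.025,0.02,-0.741],[0.495,0.025,0.02,-0.741],[0.495,0.025,0.0,-0.741],[0.495,0.025,0.0,-0.741]]

```text
clock: 11.68
tool_pos: [0.5363, 0.1427, 0.0139]
orientation: [-180.0, -0.0, -104.1]
force: [-0.7, -1.0, 2.5]
opening: 0.0077
gripper_force: 30.0
```

Emit:
send_rows:
  increments:
    - [[0,0,0,0],[0,0,0,0],[0,0,0.1,0],[0,0,0.3,0],[-0.1,0,0.5,0.1],[-0.2,0,0.6,0.2],[-0.3,0.3,0.6,0.3],[-0.5,0.5,0.6,0.4],[-0.6,0.8,0.6,0.5],[-0.6,1,0.6,0.6],[-0.6,1,0.6,0.7]]
  jaw: 0.3

```text
clock: 13.05
tool_pos: [0.4161, 0.3456, 0.1334]
orientation: [-180.0, 0.0, -43.6]
force: [-0.2, -0.8, -0.1]
opening: 0.026
gripper_force: 0.0
```

```bash
python3 - <<'E'
from h import *
from fit import p
o=ctrl.get_obs(); print(o["tool_pos"],o["orientation"],o["joint_pos"])
for c in("side","top"):
    im=ctrl.snapshot(c)[:,:,::-1]; cv2.imwrite(f"pics/{c}2.png",im)
    for t in["tray_fin","tray","polish","remover"]: print(c,t,[(np.round(d["pixel"],1).tolist(),round(d["conf"],2)) for d in ctrl.spot_point(t,c)])
    print("pred",proj(c,w(p,[-.38,0,.035])),proj(c,w(p,[-.3,0,0])))
a=cv2.resize(cv2.imread("pics/side2.png")[130:270,150:300],None,fx=2.6,fy=2.6); b=cv2.resize(cv2.imread("pics/top2.png")[130:270,160:310],None,fx=2.6,fy=2.6)
cv2.imwrite("pics/n.png",np.hstack([a,b]))
E
```

```text
[0.41610734 0.34561144 0.13336318] [-1.79960870e+02  3.92245252e-03 -4.35840673e+01] [ 6.04845327e+01  1.26565307e+01 -2.36341878e+01  7.08412195e-03
 -5.36703717e+01 -1.40727962e+01]
side tray_fin [([180.9, 227.1], 0.98), ([201.6, 164.0], 0.65)]
side tray [([201.1, 192.9], 0.84), ([181.6, 254.6], 0.69)]
side polish [([251.0, 248.3], 0.61)]
side remover [([226.0, 286.6], 0.63)]
pred [204.02277608 165.54376033] [203.81760646 193.87359167]
top tray_fin [([179.8, 218.5], 0.92), ([263.0, 198.3], 0.66)]
top tray [([228.3, 209.3], 0.94), ([148.4, 228.9], 0.7)]
top polish [([223.4, 299.5], 0.56), ([94.3, 193.4], 0.45)]
top remover [([167.4, 306.4], 0.78)]
pred [259.44065121 201.09603508] [226.97634088 211.07340364]
```

View pics/n.png

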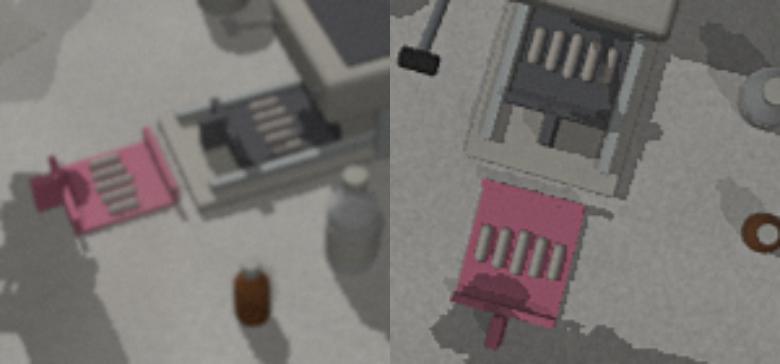

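Pink is staged in line with the channel: its front edge midpoint is at top crop (533,193), its fin at (497,333) and the grey fin at (548,128). Regrasping it by its fin.

Emit:
send_rows:
  increments:
    - [[-0.02,-0.2,0,0.08],[-0.04,-0.4,0,0.18],[-0.06,-0.6,0,0.28],[-0.066,-0.75,0,0.34],[-0.066,-0.84,0,0.346],[-0.066,-0.84,-0.1,0.346],[-0.066,-0.84,-0.25,0.346],[-0.066,-0.84,-0.4,0.346],[-0.066,-0.84,-0.52,0.346],[-0.066,-0.84,-0.57,0.346],[-0.066,-0.84,-0.57,0.346]]
  jaw: 0.5

```text
clock: 14.92
tool_pos: [0.4035, 0.1745, 0.0194]
orientation: [179.9, 0.0, -14.4]
force: [-0.4, -0.4, 0.5]
opening: 0.0438
gripper_force: 0.0
```

Emit:
send_rows:
  increments:
    - [[0,0,0,0],[0,0,0,0],[0,0,0,0],[0,0,0,0],[0,0,0,0]]
  jaw: 0

```text
clock: 15.55
tool_pos: [0.404, 0.1752, 0.02]
orientation: [-179.9, -0.0, -14.3]
force: [-1.2, 0.2, 6.6]
opening: 0.0117
gripper_force: 30.0
```

Emit:
send_rows:
  increments:
    - [[0,0,0.06,0],[0,0,0.12,0],[0,0,0.165,0],[0,0,0.165,0],[0.1,-0.025,0.165,0],[0.18,-0.045,0.165,0],[0.18,-0.045,0.165,0]]

```text
clock: 16.42
tool_pos: [0.4403, 0.1655, 0.0521]
orientation: [180.0, 0.0, -14.5]
force: [0.7, 0.2, -2.1]
opening: 0.0119
gripper_force: 30.0
```

```bash
python3 - <<'E'
from h import *
a=cv2.resize(ctrl.snapshot("side")[130:270,150:300,::-1],None,fx=2.6,fy=2.6); b=cv2.resize(ctrl.snapshot("top")[100:240,160:310,::-1],None,fx=2.6,fy=2.6)
cv2.imwrite("pics/o.png",np.hstack([a,b]))
E
```

```text
(no output)
```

View pics/o.png

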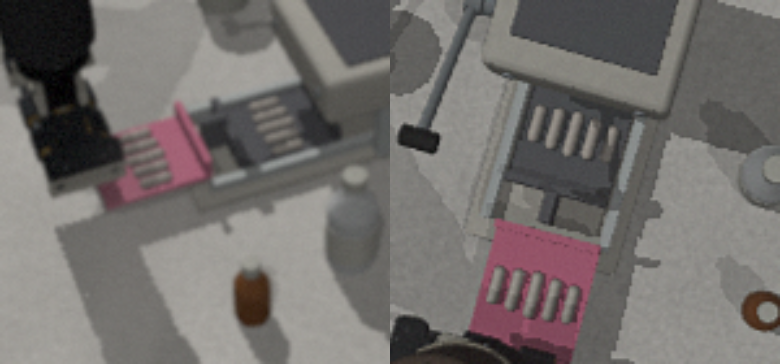

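Pink is held level, with its front edge just behind the grey fin (top crop (550,215)). Pushing slowly.

Emit:
send_rows:
  increments:
    - [[0.04,-0.01,0,0],[0.09,-0.023,0,0],[0.14,-0.035,0,0],[0.19,-0.048,0,0],[0.24,-0.061,0,0],[0.29,-0.074,0,0],[0.34,-0.086,0,0],[0.39,-0.099,0,0],[0.43,-0.109,0,0],[0.465,-0.118,0,0],[0.49,-0.124,0,0],[0.49,-0.124,0,0]]

```text
clock: 18.02
tool_pos: [0.538, 0.1409, 0.0526]
orientation: [-180.0, -0.0, -14.4]
force: [0.2, -0.9, -2.3]
opening: 0.0117
gripper_force: 30.0
```

Emit:
send_rows:
  increments:
    - [[0.01,-0.0025,0,0],[0.02,-0.005,0,0],[0.03,-0.0075,0,0],[0.03,-0.0075,0,0]]

```text
clock: 18.52
tool_pos: [0.5437, 0.1395, 0.0526]
orientation: [-180.0, -0.0, -14.4]
force: [0.1, 0.4, -2.7]
opening: 0.0119
gripper_force: 30.0
```

Emit:
send_rows:
  increments:
    - [[0.01,-0.0025,0,0],[0.02,-0.005,0,0],[0.02,-0.005,0,0]]

```text
clock: 18.9
tool_pos: [0.5436, 0.138, 0.0516]
orientation: [179.8, 0.3, -14.4]
force: [-16.2, 6.0, 4.1]
opening: 0.012
gripper_force: 30.1
```

```bash
python3 - <<'E'
from h import *
from fit import p
b=cv2.resize(ctrl.snapshot("top")[90:200,170:290,::-1],None,fx=4,fy=4,interpolation=2)
for c in("side","top"):
    if c=="side":ctrl.snapshot(c)
    print(c,[(np.round(d["pixel"],1).tolist(),round(d["conf"],2)) for d in ctrl.spot_point("tray_fin",c)],proj(c,w(p,[-.08,0,.05])))
for P in([-.09,0,.065],[-.06,.05,.043],[-.06,-.05,.043],[-.075,.085,.09],[-.075,-.085,.09],[-.22,.075,.015],[-.22,-.075,.015]):
    q=((proj("top",w(p,P))-(90,170))*4).astype(int)[::-1]; print(P,q); cv2.circle(b,q.tolist(),2,(0,255,0),-1)
cv2.imwrite("pics/q.png",b)
E
```

```text
side [([180.3, 213.2], 0.58), ([166.2, 261.6], 0.57), ([174.9, 288.8], 0.39)] [170.2731449  263.69338287]
top [([139.8, 231.9], 0.38)] [139.8605487  232.71655696]
[-0.09, 0, 0.065] [245 212]
[-0.06, 0.05, 0.043] [180 148]
[-0.06, -0.05, 0.043] [339 190]
[-0.075, 0.085, 0.09] [109 144]
[-0.075, -0.085, 0.09] [389 218]
[-0.22, 0.075, 0.015] [ 78 393]
[-0.22, -0.075, 0.015] [312 455]
```

View pics/q.png

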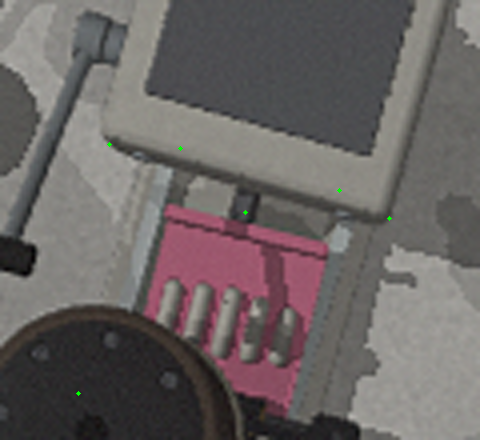

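Emit:
send_rows:
  increments:
    - [[0.01,-0.0025,0,0],[0.015,-0.004,0,0],[0.015,-0.004,0,0],[0.015,-0.004,0,0]]

```text
clock: 19.6
tool_pos: [0.5436, 0.1366, 0.0506]
orientation: [179.7, 0.6, -14.4]
force: [-25.0, 8.4, 4.8]
opening: 0.0121
gripper_force: 30.0
```

Emit:
send_rows:
  increments:
    - [[-0.03,0.008,0,0],[-0.08,0.02,0,0],[-0.2,0.05,0,0],[-0.35,0.09,0,0],[-0.5,0.127,0,0],[-0.65,0.165,0,0],[-0.76,0.193,0,0],[-0.76,0.193,0,0],[-0.76,0.193,-0.08,0],[-0.76,0.193,-0.16,0],[-0.76,0.193,-0.165,0],[-0.76,0.193,-0.165,0]]

```text
clock: 21.1
tool_pos: [0.399, 0.1764, 0.0197]
orientation: [-180.0, -0.0, -14.4]
force: [-0.2, -0.2, -3.0]
opening: 0.0119
gripper_force: 30.0
```

Emit:
send_rows:
  increments:
    - [[0,0,0,0],[0,0,0,0],[0,0,0.1,0],[0,0,0.3,0],[0,0,0.55,0],[0,0.3,0.8,0],[0,0.6,1,0],[0,0.9,1,0],[0,1,1,0],[0,1,1,0]]
  jaw: 0.6

```text
clock: 22.35
tool_pos: [0.3984, 0.3788, 0.2196]
orientation: [-180.0, -0.0, -14.2]
force: [0.2, -0.7, 0.7]
opening: 0.0528
gripper_force: 0.0
```

```bash
cat > chk.py <<'E'
from h import *
from fit import p
print(ctrl.get_obs()["tool_pos"])
Q={"lever_knob":None,"lever_pivot":[-.02,.105,.13],"head_edge":[-.075,0,.09],"tray":[0,0,.015],"tray_fin":[-.08,0,.05]}
k=knob(.9);Q["lever_knob"]=[k[0],.112,k[2]]
for c in("side","top"):
    im=ctrl.snapshot(c)[:,:,::-1]; cv2.imwrite(f"pics/{c}3.png",im)
    for t in Q: print(c,t,[(np.round(d["pixel"],1).tolist(),round(d["conf"],2)) for d in ctrl.spot_point(t,c)],"pred",proj(c,w(p,Q[t])).round(1))
b=cv2.resize(cv2.imread("pics/top3.png")[85:215,170:290],None,fx=4,fy=4,interpolation=2); a=cv2.resize(cv2.imread("pics/side3.png")[130:230,200:280],None,fx=4,fy=4,interpolation=2)
a=np.vstack([a,np.zeros((120,320,3),np.uint8)])
cv2.imwrite("pics/r.png",np.hstack([b,a]))
f=lambda c,P:((proj(c,w(p,P))-((85,170) if c=="top" else(130,200)))*4).round()[::-1]
for P in([-.09,0,.065],[-.22,.075,.015],[-.22,-.075,.015],[-.075,.085,.09],[-.075,-.085,.09],[-.06,.05,.043],[-.06,-.05,.043]): print(P,f("top",P),f("side",P))
E
python3 chk.py
```

```text
[0.3984467  0.37879482 0.21955892]
side lever_knob [([114.8, 222.5], 0.71)] pred [115.6 223.7]
side lever_pivot [([119.9, 267.1], 0.95)] pred [123.  268.2]
side head_edge [([158.0, 265.6], 0.85), ([230.0, 285.0], 0.33), ([168.6, 260.6], 0.25)] pred [159.9 265.3]
side tray [([200.8, 191.7], 0.82), ([172.5, 285.7], 0.57)] pred [171.1 287.9]
side tray_fin [([168.3, 257.1], 0.78), ([203.2, 162.9], 0.71), ([250.2, 249.4], 0.46)] pred [170.3 263.7]
top lever_knob [([151.1, 169.6], 0.68)] pred [151.1 169.2]
top lever_pivot [([94.6, 191.9], 0.79)] pred [ 97.8 193. ]
top head_edge [([134.8, 232.9], 0.86)] pred [135.5 232.4]
top tray [([230.8, 211.5], 0.7)] pred [111.  241.7]
top tray_fin [([266.6, 200.7], 0.63), ([142.3, 232.6], 0.61), ([112.4, 136.9], 0.32)] pred [139.9 232.7]
[-0.09, 0, 0.065] [245. 232.] [242. 150.]
[-0.22, 0.075, 0.015] [ 79. 413.] [ 44. 182.]
[-0.22, -0.075, 0.015] [312. 475.] [114. 322.]
[-0.075, 0.085, 0.09] [109. 165.] [216.  48.]
[-0.075, -0.085, 0.09] [390. 239.] [311. 198.]
[-0.06, 0.05, 0.043] [181. 169.] [253. 117.]
[-0.06, -0.05, 0.043] [339. 210.] [308. 205.]
```

View pics/r.png

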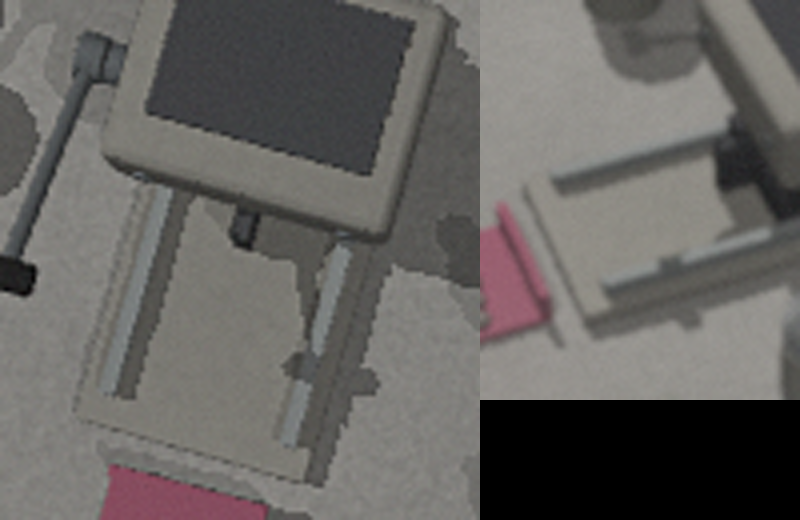

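The grey tray is home: its fin's rear is at crop (242,238), about 1 px from the prediction and half under the head edge. At 25 N it didn't move, so it's on the hard stop. The pink tray is parked, and the lever is still up. Now bring the lever down.

Emit:
send_rows:
  increments:
    - [[0.1,-0.05,0.1,0],[0.3,-0.2,0.2,0],[0.5,-0.35,0.2,0],[0.75,-0.5,0.2,0],[1,-0.65,0.2,0],[1,-0.76,0.2,0],[1,-0.76,0.2,0]]
  jaw: 0.6

```text
clock: 23.82
tool_pos: [0.5985, 0.2225, 0.2592]
orientation: [180.0, 0.0, -14.5]
force: [-0.1, 0.6, 0.0]
opening: 0.0524
gripper_force: 0.0
```

Emit:
send_rows:
  increments:
    - [[0.15,0,0,0],[0.26,0,0,0],[0.26,0,0,0],[0.26,0,-0.15,0],[0.26,0,-0.3,0],[0.26,0,-0.385,0],[0.26,0,-0.385,0],[0.26,0,-0.385,0]]

```text
clock: 24.82
tool_pos: [0.651, 0.2248, 0.1841]
orientation: [-179.9, -0.1, -14.3]
force: [0.0, 0.2, 0.6]
opening: 0.0528
gripper_force: 0.0
```

Emit:
send_rows:
  increments:
    - [[0,0,0,0],[0,0,0,0],[0,0,0,0],[0,0,0,0]]
  jaw: 0

```text
clock: 25.32
tool_pos: [0.6511, 0.2255, 0.1831]
orientation: [-179.9, -0.1, -14.4]
force: [-0.8, 4.1, 1.3]
opening: 0.0316
gripper_force: 30.0
```

Emit:
send_rows:
  increments:
    - [[-0.02,0.005,-0.05,0],[-0.03,0.008,-0.1,0],[-0.054,0.014,-0.16,0],[-0.065,0.016,-0.22,0],[-0.072,0.018,-0.28,0],[-0.072,0.018,-0.33,0],[-0.07,0.017,-0.38,0],[-0.065,0.016,-0.43,0],[-0.054,0.014,-0.48,0],[-0.054,0.014,-0.48,0]]

```text
clock: 26.58
tool_pos: [0.6407, 0.2284, 0.086]
orientation: [-179.9, -0.1, -14.4]
force: [1.9, 6.6, -2.1]
opening: 0.0321
gripper_force: 30.0
```

Emit:
send_rows:
  increments:
    - [[0.02,-0.005,-0.05,0],[0.035,-0.009,-0.09,0],[0.045,-0.012,-0.13,0],[0.054,-0.014,-0.17,0],[0.054,-0.014,-0.185,0],[0.054,-0.014,-0.195,0],[0.054,-0.014,-0.195,0]]

```text
clock: 27.45
tool_pos: [0.6526, 0.2253, 0.0525]
orientation: [-179.8, -0.3, -14.3]
force: [-8.1, 2.4, 29.0]
opening: 0.0316
gripper_force: 30.0
```

Emit:
send_rows:
  increments:
    - [[0,0,0,0],[0,0,0,0],[0,0,0,0],[0,0,0.1,0],[0,0,0.3,0],[0,0,0.55,0],[-0.2,0.05,0.75,0],[-0.4,0.1,0.8,0],[-0.6,0.15,0.8,0],[-0.8,0.2,0.8,0],[-0.8,0.2,0.8,0]]
  jaw: 0.6

```text
clock: 28.82
tool_pos: [0.4884, 0.2643, 0.2077]
orientation: [180.0, 0.0, -14.3]
force: [1.2, 0.4, 0.8]
opening: 0.0525
gripper_force: 0.0
```

```bash
python3 - <<'E'
from h import *
from fit import p
o=ctrl.get_obs(); print(o["tool_pos"],o["force"],o["clock"])
for c in("side","top"):
    ctrl.snapshot(c)
    for t in["lever_knob","tray_fin"]: print(c,t,[(np.round(d["pixel"],1).tolist(),round(d["conf"],2)) for d in ctrl.spot_point(t,c)])
    for l in(0,.08,.2): k=knob(l); print(proj(c,w(p,[k[0],.112,k[2]])).round(1))
E
```

```text
[0.48836055 0.2643475  0.20765918] [1.18408869 0.43880116 0.80343522] 28.825
side lever_knob [([151.3, 225.0], 0.59)]
side tray_fin [([203.0, 162.6], 0.94), ([171.0, 260.1], 0.83), ([248.9, 246.4], 0.33)]
[149.8 226.1]
[147.5 224.4]
[143.7 222.4]
top lever_knob [([157.7, 178.0], 0.73), ([220.4, 302.1], 0.55)]
top tray_fin [([264.3, 203.6], 0.89), ([139.8, 231.0], 0.6)]
[157.3 179. ]
[158.7 177.8]
[160.3 175.9]
```

```bash
python3 -c "
from plant import ctrl
print(ctrl.close_job())"
```

```text
the job is handed in; nothing more can be done
None
```

I handed the job in at about 29 s of the 64 s allowed: lever raised, grey tray pushed home against the stop, lever swung back down to its stop. No verdict came back. I moved the unlisted pink look-alike tray, using it as a push bar and leaving it on the table in front of the press, because the gripper cannot tilt.

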